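# Load the scanner rack with model carriers

## Task

Load the two stone models waiting on the bench into the scanner's carrying rack, each in the bay whose tag and thumb pad have its carrier's colour, with the front teeth facing out of the bay. At each bay press the spring latch down with the leading end of the carrier, slide the carrier in under the lips until it is fully home, and let the latch snap up behind it. Keep the models upright, and leave the other things on the bench where they stand.

Things in the scene. Friction and masses are not known exactly. Their poses are not given: they have to be found in the camera images.
- carrier_yellow: loose yellow plastic carrier plate 100 (x) x 72 (y) x 8 mm, corners rounded, flat on the bench, with a blue stone dental model fixed on it, teeth up; 0.19 to 0.33 kg in all. Origin: centre of the plate's underside, z up. +x points to the leading end, which enters the bay first; the model's front teeth and a lip raised 6 mm are at the trailing end, -x. Overall 62 mm high
- carrier_yellow_lead (a point): middle of the yellow carrier's leading edge, 50 mm along +x from its origin, 4 mm up
- carrier_yellow_grip (a point): where to grip the yellow carrier from above: in the stone base of its model, on the carrier's z axis 41 mm above the underside. The base is 54 mm wide across y, with flat upright sides from x = -12 to +24 mm and from 8 to 48 mm above the underside. Fingertips should stay 17 mm or more above the underside, to clear the bay's lips
- bay_yellow: fixed, empty bay of the rack with a yellow tag on its back stop and a yellow thumb pad. Origin: centre of its mouth, on the rack's base plate, 14 mm above the bench; +x points into the bay, z up. Two white floor strips, tops at z = 12 mm, run from x = 0 to the back stop at x = 100 mm. Side guides are 76 mm apart from x = 22 mm on, flared to about 90 mm at x = 0. The next bay's axis is 112 mm away
- bay_yellow_lips (a point): middle of the entry of the yellow bay, bay x = 22, z = 23.5 mm. From here on lips, 63 mm apart, cover the edges of a carrier: underside at z = 23.5, top at 26.5 mm; their ends turn up to z = 31 mm from x = 10 mm on. A carrier must be slid under them; it cannot be laid in from above
- bay_yellow_home (a point): where the origin of the carrier lies when it is fully home against the back stop of the yellow bay: bay x = 50, y = 0, z = 12 mm. The latch leaves it 3 mm of play towards the mouth
- latch_yellow (a joint): spring latch of the yellow bay, rad: 0 = up, retaining; 0.105 = nose pressed level with the floor strips; 0.135 = its stop. A steel tongue, hinged inside the bay at bay x = 70, z = 6 mm, ends in a square upturned nose with the yellow thumb pad in front of it (to bay x = -32 mm). At the nose about 1.2 N starts it and 2.8 N holds it level
- latch_yellow_nose (a point): top of the nose of the yellow bay's latch: 30 mm wide, bay x = -10 to -3 mm, top at bay z = 20 mm when up. Its square face stops a carrier pushed level against it; press it down from above with the underside of the carrier's leading end (leading edge at about bay x = 8 mm), then slide in. It snaps up once the trailing end has passed bay x = -3 mm
- carrier_green: loose green plastic carrier plate 100 (x) x 72 (y) x 8 mm, corners rounded, flat on the bench, with a cream stone dental model fixed on it, teeth up; 0.19 to 0.33 kg in all. Origin: centre of the plate's underside, z up. +x points to the leading end, which enters the bay first; the model's front teeth and a lip raised 6 mm are at the trailing end, -x. Overall 62 mm high
- carrier_green_lead (a point): middle of the green carrier's leading edge, 50 mm along +x from its origin, 4 mm up
- carrier_green_grip (a point): where to grip the green carrier from above: in the stone base of its model, on the carrier's z axis 41 mm above the underside. The base is 54 mm wide across y, with flat upright sides from x = -12 to +24 mm and from 8 to 48 mm above the underside. Fingertips should stay 17 mm or more above the underside, to clear the bay's lips
- bay_green: fixed, empty bay of the rack with a green tag on its back stop and a green thumb pad. Origin: centre of its mouth, on the rack's base plate, 14 mm above the bench; +x points into the bay, z up. Two white floor strips, tops at z = 12 mm, run from x = 0 to the back stop at x = 100 mm. Side guides are 76 mm apart from x = 22 mm on, flared to about 90 mm at x = 0. The next bay's axis is 112 mm away
- bay_green_lips (a point): middle of the entry of the green bay, bay x = 22, z = 23.5 mm. From here on lips, 63 mm apart, cover the edges of a carrier: underside at z = 23.5, top at 26.5 mm; their ends turn up to z = 31 mm from x = 10 mm on. A carrier must be slid under them; it cannot be laid in from above
- bay_green_home (a point): where the origin of the carrier lies when it is fully home against the back stop of the green bay: bay x = 50, y = 0, z = 12 mm. The latch leaves it 3 mm of play towards the mouth
- latch_green (a joint): spring latch of the green bay, rad: 0 = up, retaining; 0.105 = nose pressed level with the floor strips; 0.135 = its stop. A steel tongue, hinged inside the bay at bay x = 70, z = 6 mm, ends in a square upturned nose with the green thumb pad in front of it (to bay x = -32 mm). At the nose about 1.2 N starts it and 2.8 N holds it level
- latch_green_nose (a point): top of the nose of the green bay's latch: 30 mm wide, bay x = -10 to -3 mm, top at bay z = 20 mm when up. Its square face stops a carrier pushed level against it; press it down from above with the underside of the carrier's leading end (leading edge at about bay x = 8 mm), then slide in. It snaps up once the trailing end has passed bay x = -3 mm
- bay_grey: third bay of the rack, alike but with grey tag and pad, already loaded with a grey carrier and a mounted pair of models reaching 94 mm above the bench. The order of the three bays along the rack varies
- rack: fixed aluminium carrying rack, base plate 130 (x) x 372 (y) mm, top 14 mm high, origin on the bench under its centre; the bays' mouths lie at its x = -60 mm and open to its -x; end cheeks 50 mm high; a thin carrying bar runs along its back at x = 58 mm, its top 99 mm up
- jar: bystander: loose jar, 42 mm across, 62 mm high, origin under its centre; stands among the carriers
- spray_bottle: bystander: upright white spray bottle with red head, 58 mm across, 230 mm high, origin under its centre; stands beside the rack
- articulator: bystander: black articulator with plaster models, about 100 x 100 mm, 126 mm high, origin under its centre, 0.9 kg
- torch: bystander: black upright hand torch, foot 68 mm across, nozzle reaching 78 mm to its -x, 131 mm high, origin under its centre
- pen_cup: bystander: black cup 84 mm across and 100 mm high with tools standing in it up to 165 mm, origin under its centre
- wax_knife: bystander: wax knife lying flat, 175 mm long along its x, 14 mm thick, origin near its middle
Mind the look-alikes: they are no part of the job. Leave any purple look-alike of the carrier_green alone.

How it is judged:
By the outcome, as a careful person would: the job done as asked, in the order asked, and still so for the second after the job is handed in, with the robot touching nothing.
It also fails if it takes over 64 s, if anything falls off the work surface, if the arm or the gripper's body presses on something with over 40 N, if the wrist force passes 120 N, or if a joint passes its speed limit or range.

## Robot

A 6-joint arm with a two-finger parallel gripper is mounted at the origin on the work surface. World frame = base frame: x ahead of the robot, y to its left, z up, the work surface at z = 0. Lengths are in m, angles in degrees, forces in N, time in s.
With the tool pointing down it reaches from about 0.275 to 0.85 m from the base axis. Payload 5.2 kg.
Tool frame: the origin (TCP) lies on the centre line of the jaws, within the pads' length; the fingertips stand ctrl.tip_reach ahead of it and the grasp point (between the pads) lies 2 mm behind it (ctrl.tip_reach is the distance from the TCP to the fingertips, in m); z points along the fingers, y is the line along which they close (so a half turn about z gives the same grasp; the last joint's range is limited). The gripper opens to 85 mm and grips with 20 to 120 N. Pads are 22 mm wide; open, the fingers measure 114 mm over their backs; the gripper's body (76 mm by 85 mm) begins 54 mm behind the grasp point. The pads swing forward as they close: fully open they stand 13 mm farther back than shut.
Start: joints at [56.734, 14.817, 87.949, -0, 77.235, -11.62], TCP at [0.203, 0.511, 0.248] pointing down, gripper open.
Joint ranges: [-179.93, 179.93], [-52.35, 119.4], [10.71, 147.94], [-69.91, 249.91], [12.55, 155.21], [-178.61, 178.61]. Speed limits (degrees/s): [147.25, 147.25, 180, 180, 180, 180].

## Interface

Orientations are given as a 3x3 rotation matrix whose columns are the frame's x, y, z axes.
In Python, from rig import ctrl gives the robot as it stands. The module is installed in compiled form; this text tells all that it offers.
- The arm moves only by the tool send_rows, never from a script. Its argument "series" is one flat list of numbers, 5 for each row, row after row: the shift along the tool's x, y, z each as a share of 0.5 m, from -1 to 1, then the turn about the tool's z as a share of 60 degrees, from -1 to 1, then the opening, from 0 (shut) to 1 (fully open). A call has 1 to 8 rows; each row shifts and turns the commanded pose from where the row before left it, along the tool's axes as they then stand; what a row does not reach is not made up. A row lasts 1/12 s, in which the tool goes at most 41.7 mm and 7.16 degrees, less where a joint would pass 70% of its speed; a pose out of reach is approached as far as the arm can. A call with a number of a shift or a turn outside -1 to 1 is refused whole. A call with a gripper value outside its range is refused whole. The fingers move at their own pace and stop on an object; "newtons" is the grip in N (left out, the last holds). Time passes only in rows, so rows that do not move let the fingers close. It gives the time, the measured TCP pose, the force, the opening and the grip force at its end, in the units of the state.
- ctrl.observe(): the state, without advancing time (a new reading comes with each control period).
- ctrl.read_camera(name): name is "side" or "top" or "wrist"; returns a dict with "img" (384x512x3 uint8, red, green, blue), "depth" (384x512 float32, m along the optical axis (not along the pixel's ray), 0 where there is no reading), "mtx" (3x3 intrinsics, pixels), "rvec" (rotation vector, rad) and "tvec" (3), from world to camera coordinates, as OpenCV has them; the wrist camera has in their place "T_tool_cam" (4x4, takes a point from camera to tool coordinates, whose origin is the TCP and whose axes are the flange's). Camera axes: x right, y down, z forward; pixel columns grow to the right and rows downward; lengths in m; the calibration is good to about 2 mm. A picture is of the moment at which its call begins: read the wrist's pose just before it.
- ctrl.sign_off(): hands the job in; it is judged then, once.
Trained networks look in the newest picture that a camera, given by its name, has taken for a name from the list of things; names that differ only in an ending like _2 or _b are one class to them, and where a whole thing is asked for, a point or a joint stands for the part that bears it (a point fixed in the world has none). Each returns a list of dicts, best first, with "confidence" (0 to 1); they miss things now and then, are a little off and sometimes report something else, mostly with a low value. They report only what shows in the picture. A call takes as long as a camera call. They do not tell look-alikes from the thing itself.
- ctrl.spot_in(camera, target): "rect" ([left, top, right, bottom] in pixels, round what is visible of it).
- ctrl.outline_of(camera, target): "pixels" (384x512 bool, what is visible of it) and "rect" ([left, top, right, bottom] in pixels, round what is visible of it).
The state is a dict: "t": time; "joint_pos": joint angles; "qvel": joint speeds; "effort": joint torques, N m; "position": TCP position; "orientation": TCP orientation; "wrist_force": force on the tool from outside, world axes, zero at the start; "moment": the same for the moment, N m; "opening": finger opening in m; "gripper_force": force on a finger pad.
Only numpy, scipy, OpenCV 4.12 (cv2) and the standard library are available. Lean on these libraries where they do the work, as an engineer would, in place of code of your own. Each camera call takes 0.05 s, during which the arm holds its last target. There are 200 camera calls.

## Working session

There is one attempt and no reset: what is moved stays moved. The work goes in short steps, Python scripts to look and compute and a tool call to move; the robot and the scene stay as the last step left them, time stands still between calls to the robot, and variables do not carry over. Pictures are saved under pics/ and viewed, at most 10 in all, crops included, and the job is handed in when it is done.

Besides the shell and the picture viewer there is one more tool, called after "Call:" as name(argument=value, ...) on one line, values as JSON. send_rows: Moves the arm, as the interface text tells. Shift numbers are shares of 0.5 m and turn numbers shares of 60 degrees, none past 1 either way. Its arguments: {"type":"object","properties":{"series":{"type":"array"},"newtons":{"type":"number"}},"required":["series"]}

```bash
mkdir -p pics; cat > h.py <<'E'
import numpy as np, cv2
from rig import ctrl
def cam(name):
    s=ctrl.observe(); d=ctrl.read_camera(name)
    if name=="wrist":
        T=np.eye(4); T[:3,:3]=s["orientation"]; T[:3,3]=s["position"]
        d["W"]=T@np.array(d["T_tool_cam"])
    else:
        T=np.eye(4); T[:3,:3]=cv2.Rodrigues(np.array(d["rvec"],float))[0]; T[:3,3]=np.ravel(d["tvec"])
        d["W"]=np.linalg.inv(T)
    return d
def cloud(d):
    K=np.array(d["mtx"]); z=d["depth"]; v,u=np.mgrid[0:384,0:512]
    P=np.stack([(u-K[0,2])/K[0,0]*z,(v-K[1,2])/K[1,1]*z,z],-1)
    P=P@d["W"][:3,:3].T+d["W"][:3,3]; P[z<=0]=np.nan
    return P
def save(d,n,crop=None,k=1):
    im=cv2.cvtColor(d["img"],cv2.COLOR_RGB2BGR)
    if crop: im=im[crop[1]:crop[3],crop[0]:crop[2]]
    cv2.imwrite("pics/"+n,cv2.resize(im,None,fx=k,fy=k,interpolation=cv2.INTER_CUBIC))
E
python3 - <<'E'
from h import *
s=ctrl.observe(); print({k:np.round(v,3).tolist() for k,v in s.items()}, ctrl.tip_reach)
a=cam("top"); b=cam("side")
P=cloud(a); np.save("top.npy",P)
for n in ["carrier_yellow","carrier_green","bay_yellow","bay_green","bay_grey","rack","jar","spray_bottle","articulator","torch","pen_cup","wax_knife","latch_yellow","latch_green"]:
    for r in ctrl.outline_of("top",n)[:3]:
        m=r["pixels"]; print(n,round(r["confidence"],2),np.round(r["rect"]).tolist(),np.round(np.nanmedian(P[m],0),3) if m.any() else None)
im=np.vstack([a["img"],b["img"]])
save({"img":a["img"]},"top.png",None,1.5); save({"img":b["img"]},"side.png",None,1.5)
E
```

```text
{'t': 0.0, 'joint_pos': [56.735, 14.859, 88.012, 0.001, 77.235, -11.62], 'qvel': [-0.056, 0.026, -0.037, -0.047, 0.092, -0.026], 'effort': [0.001, -44.601, -29.058, -0.0, 0.012, -0.0], 'position': [0.203, 0.511, 0.247], 'orientation': [[-0.929, 0.369, -0.001], [0.369, 0.929, -0.002], [0.0, -0.002, -1.0]], 'wrist_force': [0.303, -0.641, 0.11], 'moment': [-0.026, 0.016, 0.015], 'gripper_force': 0.0, 'opening': 0.085} 0.017
carrier_yellow 0.97 [106.0, 223.0, 148.0, 265.0] [0.387 0.296 0.028]
carrier_yellow 0.65 [69.0, 126.0, 112.0, 167.0] [0.64  0.369 0.092]
carrier_yellow 0.25 [211.0, 110.0, 253.0, 165.0] [0.662 0.031 0.026]
carrier_green 0.88 [276.0, 242.0, 309.0, 289.0] [ 0.326 -0.116  0.013]
carrier_green 0.76 [163.0, 209.0, 203.0, 248.0] [0.426 0.154 0.022]
carrier_green 0.6 [220.0, 193.0, 257.0, 238.0] [0.455 0.01  0.013]
bay_yellow 0.6 [209.0, 114.0, 251.0, 168.0] [0.662 0.031 0.027]
bay_yellow 0.16 [221.0, 127.0, 238.0, 170.0] [0.624 0.029 0.026]
bay_green 0.97 [171.0, 114.0, 207.0, 175.0] [0.654 0.143 0.026]
bay_green 0.53 [221.0, 192.0, 258.0, 238.0] [0.454 0.01  0.044]
bay_grey 0.66 [254.0, 108.0, 286.0, 167.0] [ 0.66  -0.079  0.042]
bay_grey 0.42 [308.0, 183.0, 371.0, 197.0] [ 0.519 -0.262  0.01 ]
rack 0.93 [152.0, 94.0, 304.0, 167.0] [0.691 0.023 0.016]
jar 0.53 [330.0, 242.0, 350.0, 258.0] [ 0.367 -0.238  0.062]
spray_bottle 0.59 [90.0, 171.0, 136.0, 201.0] [0.536 0.3   0.167]
articulator 0.8 [67.0, 123.0, 114.0, 167.0] [0.639 0.369 0.088]
torch 0.77 [396.0, 161.0, 441.0, 207.0] [ 0.534 -0.431  0.108]
pen_cup 0.69 [356.0, 100.0, 402.0, 144.0] [ 0.671 -0.337  0.071]
pen_cup 0.57 [213.0, 114.0, 250.0, 169.0] [0.663 0.031 0.026]
wax_knife 0.51 [304.0, 184.0, 368.0, 194.0] [ 0.518 -0.258  0.009]
wax_knife 0.21 [255.0, 107.0, 288.0, 166.0] [ 0.661 -0.079  0.042]
latch_yellow 0.79 [220.0, 126.0, 238.0, 169.0] [0.628 0.029 0.026]
latch_green 0.8 [182.0, 134.0, 198.0, 171.0] [0.621 0.141 0.026]
```

View pics/top.png

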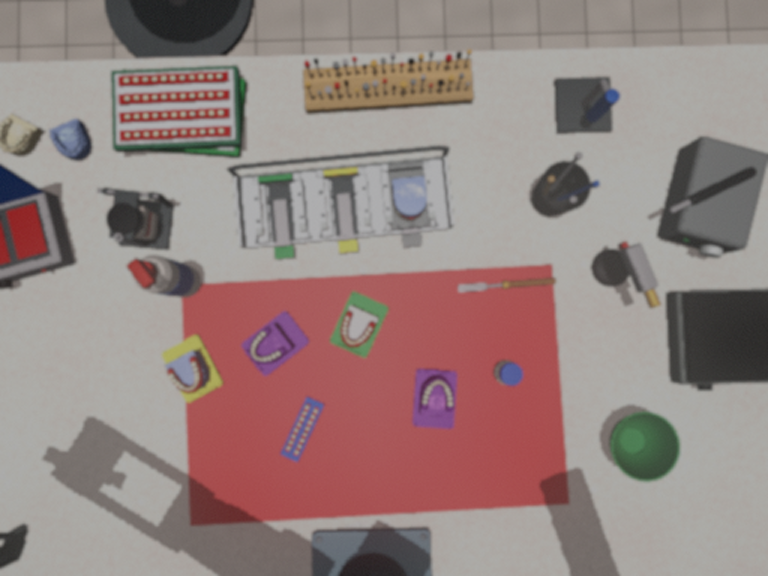

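View pics/side.png

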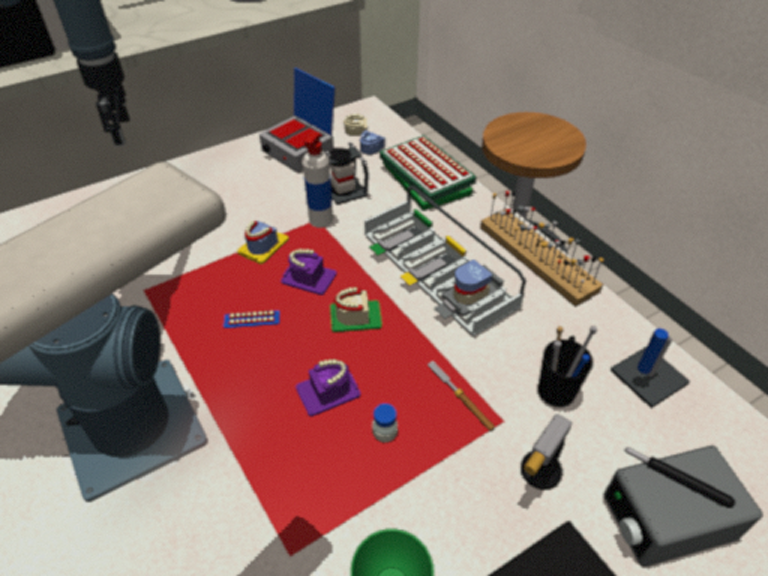

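Top picture (pixels in the 512x384 frame):
- Green carrier at (238,216), front teeth toward the robot.
- Yellow carrier at (127,243), front teeth toward the robot.
- Purple look-alikes at (183,228) and (290,266).
- Rack bays from left to right: green (183,140), yellow (230,140), grey (272,135). The spray bottle stands at (113,185).

The candidates for "carrier_green" are (238,216) green and cream, and (183,228) and (290,266), both purple, so I choose (238,216). The candidates for "carrier_yellow" are (127,243), and (92,145), which is the articulator, so I choose (127,243).

```bash
cat >> h.py <<'E'
H={"yellow":(20,35),"green":(45,75)}
def colmask(d,c):
    h=cv2.cvtColor(d["img"],cv2.COLOR_RGB2HSV); lo,hi=H[c]
    return (h[...,0]>=lo)&(h[...,0]<=hi)&(h[...,1]>110)&(h[...,2]>60)
def shape(P,m,z0,z1,near,r):
    "min-area rectangle of the masked points in a height band round near: centre, long-axis angle, sizes"
    k=m&(P[...,2]>z0)&(P[...,2]<z1)&(np.hypot(P[...,0]-near[0],P[...,1]-near[1])<r)
    q=P[k][:,:2]
    if len(q)<10: return None
    (c,s,a)=cv2.minAreaRect((q*1000).astype(np.float32))
    if s[0]<s[1]: s=s[::-1]; a+=90
    a=(a+90)%180-90
    return np.round(c,1),np.round(s,1),round(a,2),len(q),np.round(np.median(P[k][:,2])*1000,1)
E
python3 - <<'E'
from h import *
w=cam("wrist"); print(np.round(w["T_tool_cam"],3).tolist(), np.round(w["mtx"]).tolist())
a=cam("top");P=cloud(a)
for c,n in (("yellow",(.387,.296)),("green",(.455,.01))):
    print(c,shape(P,colmask(a,c),-.005,.02,n,.09), shape(P,np.ones((384,512),bool),.03,.052,n,.06))
# rack: pads
for c in("yellow","green"):
    k=colmask(a,c)&(P[...,0]>.55)&(P[...,0]<.8)&(abs(P[...,1]-.08)<.15)
    n,l,st,ce=cv2.connectedComponentsWithStats(k.astype(np.uint8))
    for i in range(1,n):
        if st[i,4]>8: print(c,ce[i].round(1),st[i],np.round(np.median(P[l==i],0)*1000))
x=ctrl.spot_in("top","rack")[0]; 
k=(P[...,2]>.09)&(P[...,2]<.105)&(abs(P[...,0]-.75)<.08)&(abs(P[...,1]-.03)<.2)
print("bar",shape(P,k,.0,.2,(.75,.03),.25))
save(a,"crop1.png",(95,185,330,300),3)
E
```

```text
[[0.001, -0.966, -0.258, 0.066], [1.0, 0.001, 0.0, 0.001], [-0.0, -0.258, 0.966, -0.127], [0.0, 0.0, 0.0, 1.0]] [[267.0, 0.0, 256.0], [0.0, 267.0, 195.0], [0.0, 0.0, 1.0]]
yellow (array([387.4, 303.8]), array([100.8,  69. ]), 26.22, 394, np.float64(8.5)) (array([379.6, 300.3]), array([62.6, 53.5]), 28.28, 299, np.float64(48.2))
green None (array([449.8,  13. ]), array([59., 54.]), -26.03, 246, np.float64(48.5))
yellow [226.8 114.3] [217 112  20   5  66] [715.  36.  58.]
yellow [229.9 162.5] [227 161   7   4  16] [596.  31.  27.]
green [156.8 100.8] [154  98   5   5  12] [764. 221.  23.]
bar (array([699.7,  34.2]), array([366.8,  72.7]), -86.73, 690, np.float64(97.2))
```

View pics/crop1.png

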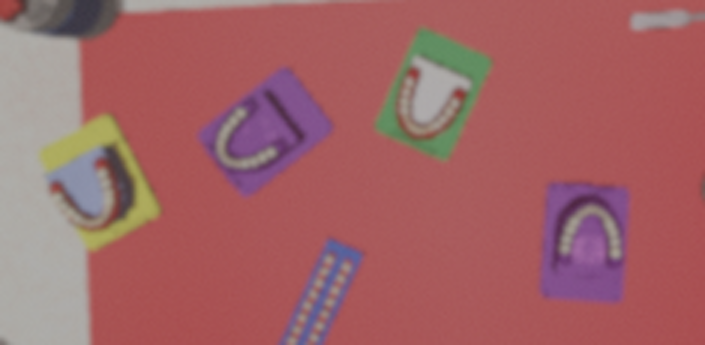

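The crop confirms both choices: green at (435,95) and yellow at (100,180), with front teeth toward the robot. The purple ones are left out.

```bash
cat >> h.py <<'E'
def rows(x,y,z,yaw,n,op=1.0):
    "rows for a straight move to TCP x,y,z (mm) with the tool's y axis along the carrier y at carrier yaw (deg)"
    s=ctrl.observe(); R=np.array(s["orientation"]); p=np.array(s["position"])*1000
    th=np.degrees(np.arctan2(R[1,1],R[0,1])); dth=(yaw+90-th+90)%180-90
    d=(np.array([x,y,z])-p)/n; a=dth/n; out=[]
    for i in range(n):
        t=np.radians(th+a*i); yv=np.array([np.cos(t),np.sin(t),0]); xv=np.array([-yv[1],yv[0],0])
        out.append([round(v,4) for v in (d@xv/500,d@yv/500,-d[2]/500,-a/60)]+[op])
    print("from",p.round(1),"yaw",round(th-90,2),"dist",np.linalg.norm(d*n).round(1),"dturn",round(dth,1),"step",np.linalg.norm(d).round(1),round(a,2))
    print(",".join(f"{v:g}" for r in out for v in r))
E
python3 - <<'E'
from h import *
rows(370,290,200,26,8)
E
```

```text
from [202.9 511.2 248.3] yaw -21.65 dist 281.5 dturn 47.6 step 35.2 5.96
-0.0592,-0.036,0.0121,-0.0993,1,-0.0552,-0.0419,0.0121,-0.0993,1,-0.0505,-0.0474,0.0121,-0.0993,1,-0.0453,-0.0524,0.0121,-0.0993,1,-0.0397,-0.0569,0.0121,-0.0993,1,-0.0335,-0.0607,0.0121,-0.0993,1,-0.0271,-0.0638,0.0121,-0.0993,1,-0.0203,-0.0663,0.0121,-0.0993,1
```

Call:
send_rows(series=[-0.059, -0.036, 0.012, -0.099, 1, -0.055, -0.042, 0.012, -0.099, 1, -0.051, -0.047, 0.012, -0.099, 1, -0.045, -0.052, 0.012, -0.099, 1, -0.04, -0.057, 0.012, -0.099, 1, -0.034, -0.061, 0.012, -0.099, 1, -0.027, -0.064, 0.012, -0.099, 1, -0.02, -0.066, 0.012, -0.099, 1], newtons=60)

```text
t: 1.62
position: [0.3707, 0.2887, 0.2003]
orientation: [[-0.897, -0.441, 0.001], [-0.441, 0.897, 0.0], [-0.001, -0.0, -1.0]]
wrist_force: [0.3, 0.7, -0.5]
opening: 0.0853
gripper_force: 0.0
```

```bash
python3 - <<'E'
from h import *
s=ctrl.observe(); print(s["t"],np.round(s["position"],4),np.abs(s["qvel"]).max())
w=cam("wrist");P=cloud(w);n=(.387,.304)
A=np.ones((384,512),bool)
print(shape(P,colmask(w,"yellow"),-.005,.02,n,.09)); print(shape(P,A,.02,.046,n,.06)); print(shape(P,A,.004,.012,n,.075))
save(w,"w1.png")
rows(387,304,60,26.2,4)
E
```

```text
1.6167 [0.3707 0.2887 0.2003] 121.17543762489443
(array([386.2, 306.9]), array([99.8, 72.2]), 26.68, 1702, np.float64(9.1))
(array([360. , 291.5]), array([48.8, 16.1]), -54.33, 131, np.float64(32.4))
(array([383.5, 300.9]), array([111.2,  82.5]), 27.09, 1681, np.float64(9.0))
from [374.  284.2 199.2] yaw 26.65 dist 141.2 dturn -0.4 step 35.3 -0.11
-0.0102,0.0059,0.0696,0.0019,1,-0.0102,0.0059,0.0696,0.0019,1,-0.0102,0.006,0.0696,0.0019,1,-0.0102,0.006,0.0696,0.0019,1
```

View pics/w1.png

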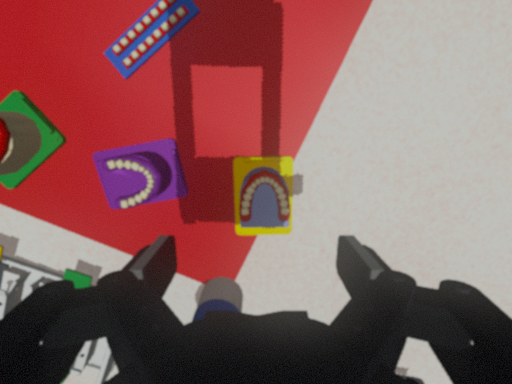

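The wrist view shows the yellow carrier at (264,195), nearly square to the jaws, with its front teeth up in the image, toward the robot. The arm was still settling, so I'll measure again at rest.

```bash
python3 - <<'E'
from h import *
for i in range(2):
    w=cam("wrist");P=cloud(w);n=(.387,.304); s=ctrl.observe()
    print(s["t"],np.abs(s["qvel"]).max(),shape(P,colmask(w,"yellow"),-.005,.02,n,.09)); print(shape(P,np.ones((384,512),bool),.04,.054,n,.06))
q=P[colmask(w,"yellow")&(P[...,2]<.02)&(np.hypot(P[...,0]-n[0],P[...,1]-n[1])<.09)]
t=np.radians(26.5);X=q[:,0]*np.cos(t)+q[:,1]*np.sin(t);Y=-q[:,0]*np.sin(t)+q[:,1]*np.cos(t)
a=np.array([(np.percentile(X,1)+np.percentile(X,99))/2,(np.percentile(Y,1)+np.percentile(Y,99))/2])
print("centre",a[0]*np.cos(t)-a[1]*np.sin(t),a[0]*np.sin(t)+a[1]*np.cos(t),np.ptp(X),np.ptp(Y))
rows(387,304,80,26.2,4)
E
```

```text
1.7167 12.64642390776443 (array([386.6, 307.6]), array([100.7,  72.3]), 26.99, 1726, np.float64(9.1))
(array([378.3, 303.6]), array([64.1, 53.9]), 27.56, 1300, np.float64(49.0))
1.7667 3.9935985586374536 (array([386.4, 307.3]), array([100.4,  71.9]), 26.87, 1692, np.float64(9.0))
(array([378.4, 303.9]), array([65.2, 54.2]), 25.98, 1322, np.float64(49.0))
centre 0.3858665065232597 0.3070255733983861 0.10068125601290312 0.07203367445014264
from [371.2 288.2 200. ] yaw 25.59 dist 122.1 dturn 0.6 step 30.5 0.15
-0.0106,0.0037,0.06,-0.0025,1,-0.0106,0.0037,0.06,-0.0025,1,-0.0106,0.0036,0.06,-0.0025,1,-0.0106,0.0036,0.06,-0.0025,1
```

```bash
python3 - <<'E'
from h import *
rows(388.7,308,39,26.7,5)
E
```

```text
from [371.2 288.2 200. ] yaw 25.59 dist 163.1 dturn 1.1 step 32.6 0.22
-0.0097,0.0041,0.0644,-0.0037,1,-0.0098,0.0041,0.0644,-0.0037,1,-0.0098,0.004,0.0644,-0.0037,1,-0.0098,0.004,0.0644,-0.0037,1,-0.0098,0.0039,0.0644,-0.0037,1
```

Call:
send_rows(series=[-0.02, 0.008, 0.064, -0.008, 1, -0.02, 0.008, 0.064, -0.008, 1, -0.009, 0.004, 0.064, 0, 1, 0, 0, 0.064, 0, 1, 0, 0, 0.064, 0, 1, 0, 0, 0, 0, 1, 0, 0, 0, 0, 0.3, 0, 0, 0, 0, 0.3], newtons=60)

```text
t: 2.43
position: [0.388, 0.3109, 0.0417]
orientation: [[-0.892, -0.452, 0.001], [-0.452, 0.892, 0.001], [-0.002, 0.0, -1.0]]
wrist_force: [0.7, 0.5, 0.5]
opening: 0.0636
gripper_force: 0.0
```

Call:
send_rows(series=[0, 0, 0, 0, 0.3, 0, 0, 0, 0, 0.3, 0, 0, 0, 0, 0.3])

```text
t: 2.68
position: [0.389, 0.311, 0.0429]
orientation: [[-0.892, -0.451, 0.004], [-0.451, 0.892, 0.002], [-0.005, 0.0, -1.0]]
wrist_force: [-1.2, 0.4, 7.7]
opening: 0.0534
gripper_force: 64.2
```

Grip is firm at 53 mm opening. I'll lift and locate the rack with the top camera at the same time.

Call:
send_rows(series=[0, 0, -0.03, 0, 0.3, 0, 0, -0.06, 0, 0.3, 0, 0, -0.07, 0, 0.3, 0, 0, -0.07, 0, 0.3, 0, 0, -0.07, 0, 0.3, 0, 0, 0, 0, 0.3, 0, 0, 0, 0, 0.3])

```text
t: 3.27
position: [0.3888, 0.3106, 0.1934]
orientation: [[-0.892, -0.451, 0.006], [-0.451, 0.892, 0.003], [-0.007, -0.0, -1.0]]
wrist_force: [-1.4, 0.5, -3.4]
opening: 0.0532
gripper_force: 64.2
```

```bash
python3 - <<'E'
from h import *
s=ctrl.observe(); print(s["t"],np.round(s["position"],4),s["opening"],np.round(s["wrist_force"],2))
a=cam("top");P=cloud(a)
A=np.ones((384,512),bool)
print("base",shape(P,A,.008,.075,(.67,.03),.215))
k=(P[...,0]>.6)&(P[...,0]<.8)
print("bar",shape(P,k,.092,.108,(.74,.03),.2))
hs=cv2.cvtColor(a["img"],cv2.COLOR_RGB2HSV)
print(hs[168,189],hs[118,184],hs[216,225],hs[163,231])
h=hs.astype(int)
for nm,lo,hi,smin in(("y",20,35,90),("g",45,80,60)):
    m=(h[...,0]>=lo)&(h[...,0]<=hi)&(h[...,1]>smin)&(P[...,0]>.56)&(P[...,0]<.76)&(P[...,1]>-.15)&(P[...,1]<.2)
    n,l,st,ce=cv2.connectedComponentsWithStats(m.astype(np.uint8))
    for i in range(1,n):
        if st[i,4]>8:
            q=P[l==i]*1000; print(nm,ce[i].round(1),st[i],np.round(np.nanmedian(q,0)),np.round((np.nanpercentile(q,3,0)+np.nanpercentile(q,97,0))/2,1))
save(a,"rack.png",(145,85,310,180),4.5)
E
```

```text
3.2667 [0.3888 0.3106 0.1934] 0.05324443842595102 [-1.36  0.54 -3.44]
base (array([695.5,  29.6]), array([393.2, 388.4]), 49.52, 8405, np.float64(25.4))
bar (array([679. ,  33.1]), array([357.7, 110.8]), -85.94, 914, np.float64(96.2))
[ 64  89 144] [ 65 107 136] [ 47  72 141] [ 30 108 179]
y [226.6 114.4] [216 112  22   6  98] [715.  35.  58.] [716.   35.8  54.3]
y [231.9 163.6] [227 160  11   8  75] [591.  26.  28.] [592.5  26.1  27.7]
g [183.  118.5] [172 116  22   6  93] [707. 147.  58.] [709.  147.1  52.2]
g [189.1 167.6] [184 164  12   8  76] [584. 138.  27.] [585.  138.3  27.2]
```

View pics/rack.png

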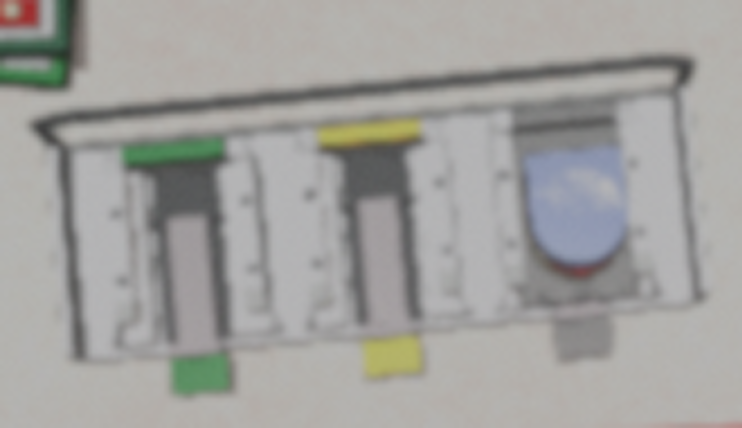

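The rack crop shows the green tag and pad at crop (174,152) and (202,374), the yellow tag and pad at (370,133) and (393,357), and the grey bay on the right. From these the rack yaw is about 3.9° and the yellow mouth is near (614, 28) mm. I'll go around the spray bottle to a viewpoint over the rack.

```bash
sed -i 's/^def rows(x,y,z,yaw,n,op=1.0):/def rows(x,y,z,yaw,n,op=1.0,st=None):/; s/^    th=np.degrees(np.arctan2(R\[1,1\],R\[0,1\]));/    th=np.degrees(np.arctan2(R[1,1],R[0,1]))\n    if st: p=np.array(st[:3],float); th=st[3]+90\n   /' h.py
python3 - <<'E'
from h import *
rows(440,120,250,3.9,6,.3)
rows(705,34,250,3.9,8,.3,(440,120,250,3.9))
E
```

```text
from [387.5 309.9 191.3] yaw 26.82 dist 205.6 dturn -22.9 step 34.3 -3.82
0.0129,-0.0644,-0.0196,0.0637,0.3,0.0086,-0.0651,-0.0196,0.0637,0.3,0.0043,-0.0655,-0.0196,0.0637,0.3,-0.0001,-0.0657,-0.0196,0.0637,0.3,-0.0045,-0.0655,-0.0196,0.0637,0.3,-0.0089,-0.0651,-0.0196,0.0637,0.3
from [440. 120. 250.] yaw 3.9 dist 278.6 dturn 0.0 step 34.8 0.0
-0.0646,-0.026,-0,-0,0.3,-0.0646,-0.026,-0,-0,0.3,-0.0646,-0.026,-0,-0,0.3,-0.0646,-0.026,-0,-0,0.3,-0.0646,-0.026,-0,-0,0.3,-0.0646,-0.026,-0,-0,0.3,-0.0646,-0.026,-0,-0,0.3,-0.0646,-0.026,-0,-0,0.3
```

Call:
send_rows(series=[0.013, -0.064, -0.02, 0.064, 0.3, 0.009, -0.065, -0.02, 0.064, 0.3, 0.004, -0.066, -0.02, 0.064, 0.3, 0, -0.066, -0.02, 0.064, 0.3, -0.005, -0.066, -0.02, 0.064, 0.3, -0.009, -0.065, -0.02, 0.064, 0.3])

```text
t: 3.82
position: [0.4389, 0.1181, 0.2487]
orientation: [[-0.998, -0.063, -0.004], [-0.063, 0.998, -0.0], [0.004, 0.0, -1.0]]
wrist_force: [1.4, 0.4, -2.6]
opening: 0.0525
gripper_force: 64.6
```

Call:
send_rows(series=[-0.065, -0.026, 0, 0, 0.3, -0.065, -0.026, 0, 0, 0.3, -0.065, -0.026, 0, 0, 0.3, -0.065, -0.026, 0, 0, 0.3, -0.065, -0.026, 0, 0, 0.3, -0.065, -0.026, 0, 0, 0.3, -0.055, -0.02, 0, 0, 0.3, -0.03, -0.02, 0, 0, 0.3])

```text
t: 4.48
position: [0.6852, 0.0367, 0.2464]
orientation: [[-0.998, -0.065, -0.004], [-0.065, 0.998, 0.001], [0.004, 0.001, -1.0]]
wrist_force: [-0.5, 0.8, -2.1]
opening: 0.0532
gripper_force: 64.6
```

Call:
send_rows(series=[-0.03, 0, 0, 0, 0.3, 0, 0, 0, 0, 0.3, 0, 0, 0, 0, 0.3, 0, 0, 0, 0, 0.3])

```text
t: 4.82
position: [0.6972, 0.0389, 0.2483]
orientation: [[-0.998, -0.066, -0.004], [-0.066, 0.998, 0.0], [0.004, 0.001, -1.0]]
wrist_force: [0.5, 0.4, -2.5]
opening: 0.0528
gripper_force: 64.5
```

```bash
python3 - <<'E'
from h import *
s=ctrl.observe(); R=np.array(s["orientation"]); print(s["t"],np.round(s["position"],4),np.degrees(np.arctan2(R[1,1],R[0,1]))-90)
w=cam("wrist");P=cloud(w); np.savez("w2.npz",P=P,img=w["img"],R=R,p=s["position"])
h=cv2.cvtColor(w["img"],cv2.COLOR_RGB2HSV).astype(int)
for nm,lo,hi,smin in(("y",20,35,100),("g",45,80,80)):
    m=(h[...,0]>=lo)&(h[...,0]<=hi)&(h[...,1]>smin)
    n,l,st,ce=cv2.connectedComponentsWithStats(m.astype(np.uint8))
    for i in range(1,n):
        if st[i,4]>60:
            q=P[l==i]*1000; print(nm,ce[i].round(1),st[i],np.round(np.nanmedian(q,0)),np.round((np.nanpercentile(q,2,0)+np.nanpercentile(q,98,0))/2,1),cv2.minAreaRect(q[np.isfinite(q[:,0]),:2].astype(np.float32)))
save(w,"w2.png")
E
```

```text
4.8167 [0.6972 0.0389 0.2483] 3.806578745894086
y [25.7 12.1] [ 20   7  14  12 105] [ 521. -245.   14.] [ 520.5 -246.4   13.5] ((520.2485961914062, -246.9500274658203), (14.602235794067383, 11.45349407196045), 86.93601989746094)
y [252.3  90.9] [239  83  27  17 447] [592.  29.  28.] [592.   28.6  28.1] ((592.0440063476562, 28.16482925415039), (18.651365280151367, 31.897367477416992), 3.779985189437866)
y [254.7 165.7] [ 196  143  119   78 4388] [654.  36. 215.] [662.8  37.3 217.2] ((682.6267700195312, 6.49066162109375), (77.41983032226562, 150.44247436523438), 29.540815353393555)
g [242.4   8.5] [211   0  55  26 765] [497.  13.   9.] [500.2   6.    9. ] ((502.0100402832031, 5.299129486083984), (26.51824378967285, 64.35253143310547), 2.939785957336426)
g [343.4  90.6] [331  83  26  17 413] [584. 140.  28.] [584.1 139.4  28.1] ((584.5137329101562, 139.8323516845703), (18.58285903930664, 31.62559700012207), 4.100379467010498)
g [342.1 195.3] [319 191  48   9 389] [708. 147.  59.] [708.4 147.6  55.5] ((708.603271484375, 148.13246154785156), (9.014300346374512, 56.92502975463867), 4.189180850982666)
g [407.2 233.4] [376 226  69  14 409] [766. 260.  23.] [765.8 265.1  20.8] ((765.5418090820312, 267.38201904296875), (14.2788667678833, 98.7276611328125), 0.3562852442264557)
g [422.8 250.8] [375 243 137  32 518] [774. 257.  49.] [792.3 296.6  48.8] ((773.181884765625, 225.98597717285156), (311.016357421875, 92.16842651367188), 74.43439483642578)
g [368.1 326.1] [363 321  14  10  70] [903. 216.  49.] [805.3 155.1 166.4] ((807.6318359375, 151.17398071289062), (254.95716857910156, 12.554031372070312), 34.88701248168945)
```

View pics/w2.png

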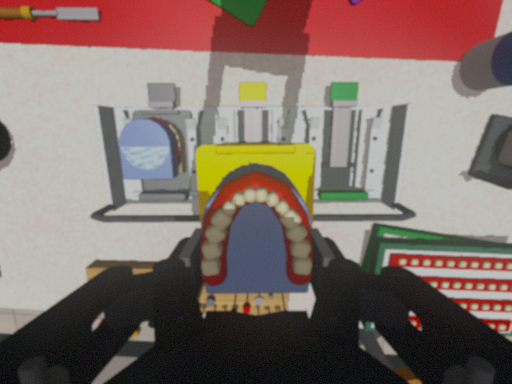

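The view shows the carrier in hand with its trailing lip at (255,148), the yellow pad at (252,91), and the green pad at (343,91). Next I'll measure the in-hand offset against the tool and the bay axis in the same picture.

```bash
cat >> h.py <<'E'
def inhand(P,img,R,p,c,smin=100):
    h=cv2.cvtColor(img,cv2.COLOR_RGB2HSV).astype(int); lo,hi=H[c]
    T=(P-np.array(p))@np.array(R)*1000
    m=(h[...,0]>=lo)&(h[...,0]<=hi)&(h[...,1]>smin)&(T[...,2]>15)&(T[...,2]<50)&(np.hypot(T[...,0],T[...,1])<80)
    q=T[m]; print("n",len(q),"z med",np.median(q[:,2]))
    L=[];
    for r in np.unique(np.nonzero(m)[0]):
        t=T[r][m[r]]
        if len(t)>60: L.append((t[:,1].min(),t[:,1].max(),np.median(t[:,0])))
    L=np.array(L); print("edges y",np.percentile(L[:,0],20),np.percentile(L[:,1],80),"trailing x",np.percentile(q[:,0],99.5)); 
    k=np.abs(q[:,1])<30; top=q[k&(q[:,0]>np.percentile(q[:,0],60))]
    print("skew deg",np.degrees(np.polyfit(L[:,2],(L[:,0]+L[:,1])/2,1)[0]), np.median(top[:,2]))
E
python3 - <<'E'
from h import *
d=np.load("w2.npz"); inhand(d["P"],d["img"],d["R"],d["p"],"yellow")
P=d["P"];T=(P-d["p"])@d["R"]*1000
for n,rc in(("Y",(83,100,239,266)),("G",(83,100,331,357))):
    q=T[rc[0]:rc[1],rc[2]:rc[3]].reshape(-1,3); q=q[q[:,2]>200]; print(n,np.round(np.median(q,0),1))
# model outline in tool frame near its top
m=(T[...,2]<25)&(T[...,2]>-12)&(np.abs(T[...,0])<60)&(np.abs(T[...,1])<40)
for r in (200,220,240,260,280): 
    k=m[r]; print(r,T[r][k][:,1].min().round(1),T[r][k][:,1].max().round(1))
E
```

```text
n 4322 z med 33.67628846103072
edges y -34.889419448287924 35.9257948631099 trailing x 54.51035817013627
skew deg 0.8973249909333133 32.639298359446876
Y [104.8  -3.9 220.7]
G [104.9 107.9 220.7]
200 -21.4 23.3
220 -25.0 26.9
240 -38.3 39.6
260 -14.2 17.8
280 -25.3 28.0
```

```bash
cat >> h.py <<'E'
def bay(o,bx,z,yaw=3.9,n=1,by=0,**k):
    t=np.radians(yaw); rows(o[0]+bx*np.cos(t)-by*np.sin(t),o[1]+bx*np.sin(t)+by*np.cos(t),z,yaw,n,.3,**k)
OY=(615.3,28.9)
E
python3 - <<'E'
from h import *
bay(OY,-39.5,110,n=6)
E
```

```text
from [697.2  38.9 249.1] yaw 3.82 dist 185.0 dturn 0.1 step 30.8 0.01
0.0406,-0.0015,0.0464,-0.0002,0.3,0.0406,-0.0015,0.0464,-0.0002,0.3,0.0406,-0.0015,0.0464,-0.0002,0.3,0.0406,-0.0015,0.0464,-0.0002,0.3,0.0406,-0.0015,0.0464,-0.0002,0.3,0.0406,-0.0015,0.0464,-0.0002,0.3
```

Call:
send_rows(series=[0.055, -0.002, 0.03, 0, 0.3, 0.055, -0.002, 0.035, 0, 0.3, 0.045, -0.002, 0.05, 0, 0.3, 0.035, -0.001, 0.055, 0, 0.3, 0.03, -0.001, 0.055, 0, 0.3, 0.023, -0.001, 0.053, 0, 0.3, 0, 0, 0, 0, 0.3, 0, 0, 0, 0, 0.3])

```text
t: 5.53
position: [0.576, 0.0265, 0.1111]
orientation: [[-0.998, -0.066, -0.003], [-0.066, 0.998, 0.0], [0.003, 0.001, -1.0]]
wrist_force: [0.9, 0.3, -2.4]
opening: 0.0533
gripper_force: 64.1
```

```bash
python3 - <<'E'
from h import *
bay(OY,-39.5,69,n=3); s=ctrl.observe(); print(np.round(s["wrist_force"],2),s["opening"])
R=np.array(s["orientation"]);w=cam("wrist");P=cloud(w); inhand(P,w["img"],R,s["position"],"yellow")
b=cam("side"); save(b,"side2.png",(200,110,370,240),4.5)
E
```

```text
from [576.   26.5 111.1] yaw 3.8 dist 42.1 dturn 0.1 step 14.0 0.03
0.0001,-0.0002,0.028,-0.0006,0.3,0.0001,-0.0002,0.028,-0.0006,0.3,0.0001,-0.0002,0.028,-0.0006,0.3
[ 0.86  0.31 -2.37] 0.053257363636413736
n 4356 z med 33.85980038635181
edges y -34.92556894310944 36.6608007703242 trailing x 54.318075530601796
skew deg 2.2787021742284232 32.8093254970224
```

View pics/side2.png

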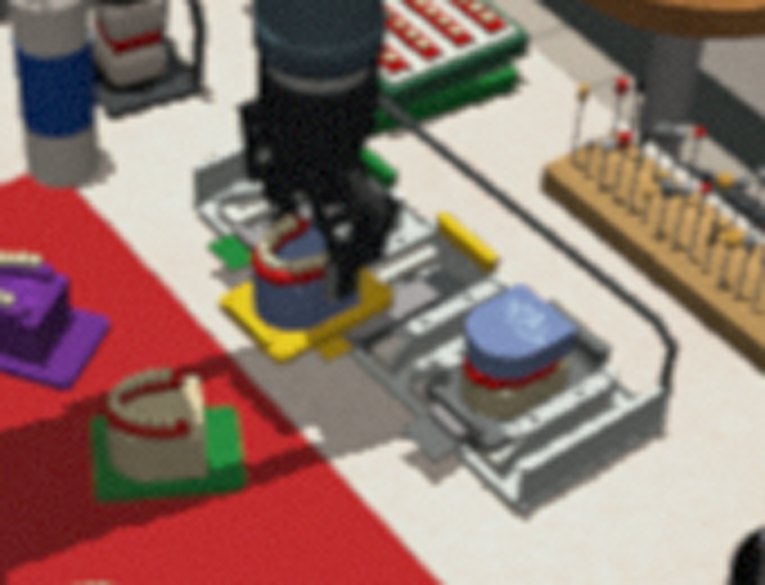

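The side crop shows the yellow carrier level above the yellow pad, with its leading end over the mouth at (375,290). I'll press down onto the latch.

Call:
send_rows(series=[0, 0, 0.03, 0, 0.3, 0, 0, 0.026, 0, 0.3, 0, 0, 0.016, 0, 0.3, 0, 0, 0.01, 0, 0.3, 0, 0, 0.002, 0, 0.3, 0, 0, 0, 0, 0.3, 0, 0, 0, 0, 0.3])

```text
t: 6.22
position: [0.5759, 0.0257, 0.0719]
orientation: [[-0.998, -0.067, -0.004], [-0.067, 0.998, -0.001], [0.004, -0.001, -1.0]]
wrist_force: [-15.1, -2.6, 11.7]
opening: 0.0532
gripper_force: 69.4
```

A backward force of -15 N suggests the leading edge is touching the upturned lip ends. I'll raise it, back off 4 mm and press again.

Call:
send_rows(series=[0.003, 0, -0.012, 0, 0.3, 0.005, 0, -0.012, 0, 0.3, 0, 0, 0, 0, 0.3, 0, 0, 0.012, 0, 0.3, 0, 0, 0.012, 0, 0.3, 0, 0, 0, 0, 0.3, 0, 0, 0, 0, 0.3])

```text
t: 6.8
position: [0.5735, 0.0256, 0.0688]
orientation: [[-0.998, -0.066, -0.001], [-0.066, 0.998, -0.0], [0.001, -0.0, -1.0]]
wrist_force: [-1.8, -1.3, 1.0]
opening: 0.0534
gripper_force: 68.5
```

```bash
python3 - <<'E'
from h import *
bay(OY,-39.5,69,n=3); s=ctrl.observe(); print(np.round(s["wrist_force"],2),np.round(s["moment"],2),s["opening"])
w=cam("wrist");P=cloud(w); inhand(P,w["img"],np.array(s["orientation"]),s["position"],"yellow")
b=cam("side"); Q=np.hstack([cv2.resize(b["img"][150:200,240:300],None,fx=6.5,fy=6.5,interpolation=2),cv2.resize(w["img"][100:200,180:330],None,fx=2.7,fy=3.25,interpolation=2)])
save({"img":Q},"p3.png")
E
```

```text
from [573.5  25.6  68.8] yaw 3.8 dist 2.5 dturn 0.1 step 0.8 0.03
-0.0016,0.0003,-0.0001,-0.0006,0.3,-0.0016,0.0003,-0.0001,-0.0006,0.3,-0.0016,0.0003,-0.0001,-0.0006,0.3
[-1.76 -1.29  1.05] [-0.22  0.15 -0.03] 0.05339371883989493
n 3474 z med 38.089222114745496
edges y -37.77546267833145 37.029854881585706 trailing x 41.68339246450224
skew deg 0.48613019206901426 43.81834376941913
```

View pics/p3.png

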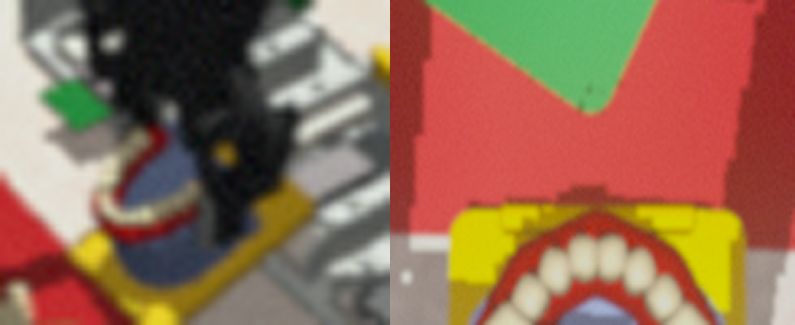

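The carrier has pitched in the grip: its trailing end is about 11 mm low, so the leading edge met the lip ends. I'll back out, set it flat on free mat near (455,-110), and regrip more firmly and a little further forward.

```bash
python3 - <<'E'
from h import *
s=ctrl.observe(); p=np.array(s["position"])*1000
w=cam("wrist");P=cloud(w);T=(P-s["position"])@np.array(s["orientation"])*1000
m=colmask(w,"yellow")&(np.abs(T[...,1])<45)&(T[...,2]<75)
q=T[m]; 
for a,b in((30,38),(38,44),(44,50),(50,56)):
    k=(q[:,0]>a)&(q[:,0]<b)&(np.abs(q[:,1])>26); print(a,k.sum(),np.round(np.median(q[k,2]),1))
a=cam("top");Q=cloud(a)
k=(Q[...,0]>.38)&(Q[...,0]<.53)&(Q[...,1]>-.19)&(Q[...,1]<-.055)&(Q[...,2]>.006)
print("things at drop place",k.sum(),np.round(Q[k],3)[:8].tolist())
rows(565,25,115,3.8,3,.3)
rows(455,-110,115,3.8,6,.3,(565,25,115,3.8))
E
```

```text
30 417 46.0
38 63 47.7
44 0 nan
50 0 nan
things at drop place 74 [[0.526, -0.104, 0.006], [0.522, -0.176, 0.007], [0.519, -0.167, 0.009], [0.519, -0.17, 0.009], [0.519, -0.172, 0.011], [0.519, -0.175, 0.009], [0.519, -0.178, 0.008], [0.519, -0.181, 0.009]]
from [573.5  25.7  69. ] yaw 3.8 dist 46.8 dturn 0.0 step 15.6 0.0
0.0057,-0.0001,-0.0307,-0,0.3,0.0057,-0.0001,-0.0307,-0,0.3,0.0057,-0.0001,-0.0307,-0,0.3
from [565.  25. 115.] yaw 3.8 dist 174.1 dturn 0.0 step 29.0 0.0
0.0396,-0.0425,-0,-0,0.3,0.0396,-0.0425,-0,-0,0.3,0.0396,-0.0425,-0,-0,0.3,0.0396,-0.0425,-0,-0,0.3,0.0396,-0.0425,-0,-0,0.3,0.0396,-0.0425,-0,-0,0.3
  return _methods._mean(a, axis=axis, dtype=dtype,
  ret = ret.dtype.type(ret / rcount)
```

Call:
send_rows(series=[0.02, 0, -0.01, 0, 0.3, 0.02, 0, -0.04, 0, 0.3, 0.04, -0.03, -0.06, 0, 0.3, 0.045, -0.06, 0, 0, 0.3, 0.045, -0.06, 0, 0, 0.3, 0.045, -0.055, 0, 0, 0.3, 0.03, -0.05, 0, 0, 0.3, 0, 0, 0, 0, 0.3])

```text
t: 7.67
position: [0.4571, -0.1129, 0.1244]
orientation: [[-0.998, -0.063, -0.001], [-0.063, 0.998, -0.001], [0.001, -0.001, -1.0]]
wrist_force: [0.3, 0.1, -3.1]
opening: 0.0529
gripper_force: 67.9
```

```bash
python3 - <<'E'
from h import *
s=ctrl.observe();print(np.round(s["wrist_force"],1))
rows(455,-110,65,3.8,3,.3)
E
```

```text
[ 0.3  0.1 -3.1]
from [ 457.1 -112.9  124.4] yaw 3.6 dist 59.5 dturn 0.2 step 19.8 0.07
0.0013,0.002,0.0396,-0.0011,0.3,0.0013,0.002,0.0396,-0.0011,0.3,0.0013,0.002,0.0396,-0.0011,0.3
```

Call:
send_rows(series=[0, 0, 0.05, 0, 0.3, 0, 0, 0.05, 0, 0.3, 0, 0, 0.02, 0, 0.3, 0, 0, 0.012, 0, 0.3, 0, 0, 0.012, 0, 0.3, 0, 0, 0.01, 0, 0.3, 0, 0, 0.006, 0, 0.3, 0, 0, 0, 0, 0.3], newtons=20)

```text
t: 8.33
position: [0.4669, -0.1103, 0.0484]
orientation: [[-0.998, -0.065, 0.015], [-0.065, 0.998, -0.003], [-0.015, -0.004, -1.0]]
wrist_force: [10.0, 5.5, 15.4]
opening: 0.053
gripper_force: 72.1
```

Call:
send_rows(series=[0, 0, 0, 0, 1, 0, 0, 0, 0, 1, 0, 0, -0.04, 0, 1, 0, 0, -0.06, 0, 1, 0.03, 0, -0.06, 0, 1, 0.03, 0, 0, 0, 1, 0, 0, 0, 0, 1, 0, 0, 0, 0, 1])

```text
t: 9.0
position: [0.4295, -0.1114, 0.1245]
orientation: [[-0.998, -0.065, 0.0], [-0.065, 0.998, -0.0], [-0.0, -0.0, -1.0]]
wrist_force: [-0.0, 0.6, -1.1]
opening: 0.0853
gripper_force: 0.0
```

```bash
cat >> h.py <<'E'
def plate(c,n,smin=90,shift=8):
    s=ctrl.observe(); w=cam("wrist"); P=cloud(w); r=shape(P,colmask(w,c),-.005,.02,n,.09); print(s["t"],np.round(s["position"],4),np.abs(s["qvel"]).max().round(1),r)
    t=np.radians(r[2]); print("grip at",r[0][0]+shift*np.cos(t),r[0][1]+shift*np.sin(t)); return w,P
E
python3 - <<'E'
from h import *
w,P=plate("yellow",(.455,-.11))
n=(.455,-.11)
print(shape(P,np.ones((384,512),bool),.04,.054,n,.06))
E
```

```text
9.0 [ 0.4295 -0.1114  0.1245] 1.8 (array([466.6, -83. ]), array([126.6, 103.5]), -86.69, 2293, np.float64(9.1))
grip at 467.0619061567963 -90.98665403672362
(array([ 458. , -108.7]), array([65.3, 54.3]), 2.11, 2206, np.float64(49.0))
```

```bash
python3 - <<'E'
from h import *
n=(.467,-.108)
w=cam("wrist");P=cloud(w);m=colmask(w,"yellow")&(np.hypot(P[...,0]-n[0],P[...,1]-n[1])<.075)
k,l,st,ce=cv2.connectedComponentsWithStats(m.astype(np.uint8))
for i in range(1,k):
    if st[i,4]>100: print(st[i],shape(P,l==i,-.005,.03,n,.09))
i=1+np.argmax(st[1:,4]); q=P[l==i]; print(np.round(np.nanpercentile(q,[1,50,99],axis=0)*1000,1).tolist())
s=ctrl.observe(); R=np.array(s["orientation"]); print(np.degrees(np.arctan2(-R[0,1],R[1,1])), np.round(s["position"],4))
E
```

```text
[ 217  182   77   97 2331] (array([ 467. , -109.4]), array([101.3,  73.6]), 3.35, 2261, np.float64(9.1))
[[415.6, -146.2, 2.1], [431.7, -110.3, 9.1], [516.8, -71.9, 55.0]]
3.7756611655484464 [ 0.43   -0.1115  0.1238]
```

Call:
send_rows(series=[-0.045, 0, 0.03, 0, 1, -0.045, 0, 0.04, 0, 1, 0, 0, 0.05, 0, 1, 0, 0, 0.036, 0, 1, 0, 0, 0.012, 0, 1, 0, 0, 0, 0, 1, 0, 0, 0, 0, 0.3, 0, 0, 0, 0, 0.3], newtons=110)

```text
t: 9.77
position: [0.4755, -0.1089, 0.041]
orientation: [[-0.998, -0.066, 0.001], [-0.066, 0.998, -0.001], [-0.001, -0.001, -1.0]]
wrist_force: [-0.1, 0.3, 0.1]
opening: 0.0637
gripper_force: 0.0
```

Call:
send_rows(series=[0, 0, 0, 0, 0.3, 0, 0, 0, 0, 0.3, 0, 0, 0, 0, 0.3, 0, 0, 0, 0, 0.3])

```text
t: 10.1
position: [0.4759, -0.1092, 0.042]
orientation: [[-0.998, -0.066, 0.003], [-0.066, 0.998, -0.001], [-0.003, -0.002, -1.0]]
wrist_force: [0.1, -0.2, 7.0]
opening: 0.0524
gripper_force: 115.3
```

```bash
python3 - <<'E'
from h import *
d=np.load("w2.npz");P=d["P"]*1000; t=np.radians(3.9)
X=P[...,0]-OY[0];Y=P[...,1]-OY[1]; bx=X*np.cos(t)+Y*np.sin(t); by=-X*np.sin(t)+Y*np.cos(t); z=P[...,2]-14
for nm,y0,y1 in(("gap Y-G",50,62),("gap2",-62,-50),("strip+",17,30),("strip-",-30,-17),("lip+",33,37),("lip-",-37,-33),("green lip",112-37,112-33),("green strip",112-30,112-17),("green lip+",112+33,112+37)):
    k=(by>y0)&(by<y1)&(bx>-40)&(bx<45)
    print(nm,[(int(c),round(float(np.nanmedian(z[k&(abs(bx-c)<1.5)])),1)) if (k&(abs(bx-c)<1.5)).any() else None for c in range(-16,30,3)])
E
```

```text
gap Y-G [(-16, -12.9), (-13, -12.9), (-10, -12.9), (-7, 0.3), (-4, 1.3), (-1, 1.3), (2, 1.0), (5, 1.1), (8, 1.2), (11, 0.6), (14, 1.0), (17, 0.8), (20, 1.0), (23, 0.7), (26, 0.8), (29, 1.0)]
gap2 [(-16, -13.0), (-13, -12.9), (-10, -13.0), (-7, -12.4), (-4, 1.3), (-1, 1.2), (2, 1.1), (5, 1.2), (8, 1.1), (11, 0.9), (14, 1.3), (17, 1.0), (20, 1.2), (23, 0.8), (26, 0.8), (29, 0.9)]
strip+ [(-16, -12.7), (-13, -12.6), (-10, -12.8), (-7, -12.2), (-4, 1.4), (-1, 3.5), (2, 3.2), (5, 3.5), (8, 3.0), (11, 4.4), (14, 3.1), (17, 3.0), (20, 3.1), (23, 3.5), (26, 3.0), (29, 206.0)]
strip- [(-16, -12.9), (-13, -13.3), (-10, -13.1), (-7, -13.0), (-4, 1.1), (-1, 12.0), (2, 8.4), (5, 12.4), (8, 9.3), (11, 12.3), (14, 12.2), (17, 12.1), (20, 12.6), (23, 12.6), (26, 12.6), (29, 200.1)]
lip+ [(-16, -12.8), (-13, -13.1), (-10, -13.0), (-7, 0.0), (-4, 1.3), (-1, 13.3), (2, 13.4), (5, 13.8), (8, 13.3), (11, 30.0), (14, 29.1), (17, 28.8), (20, 27.9), (23, 27.1), (26, 27.3), (29, 200.4)]
lip- [(-16, -12.6), (-13, -12.6), (-10, -12.8), (-7, -6.4), (-4, 0.6), (-1, 13.0), (2, 13.1), (5, 13.5), (8, 13.3), (11, 31.3), (14, 30.2), (17, 29.2), (20, 27.7), (23, 27.5), (26, 27.9), (29, 27.4)]
green lip [(-16, -12.7), (-13, -13.6), (-10, -12.9), (-7, 0.6), (-4, 1.5), (-1, 13.4), (2, 13.1), (5, 13.0), (8, 22.2), (11, 31.1), (14, 29.7), (17, 29.0), (20, 28.3), (23, 27.4), (26, 27.6), (29, 27.4)]
green strip [(-16, -13.0), (-13, -12.6), (-10, -13.3), (-7, 0.1), (-4, 0.9), (-1, 12.4), (2, 12.6), (5, 12.8), (8, 12.3), (11, 11.8), (14, 12.3), (17, 12.3), (20, 12.0), (23, 12.8), (26, 12.1), (29, 13.4)]
green lip+ [(-16, -13.2), (-13, -13.0), (-10, -12.5), (-7, 1.2), (-4, 1.1), (-1, 13.4), (2, 13.3), (5, 13.4), (8, 13.7), (11, 30.1), (14, 28.4), (17, 20.2), (20, 26.8), (23, 24.6), (26, 26.1), (29, 26.7)]
```

Call:
send_rows(series=[0, 0, -0.03, 0, 0.3, 0, 0, -0.05, 0, 0.3, -0.02, 0.02, -0.05, 0, 0.3, -0.05, 0.06, -0.01, 0, 0.3, -0.05, 0.06, 0, 0, 0.3, -0.05, 0.06, 0, 0, 0.3, -0.04, 0.05, 0, 0, 0.3, 0, 0, 0, 0, 0.3])

```text
t: 10.77
position: [0.5744, 0.0276, 0.1112]
orientation: [[-0.998, -0.07, 0.004], [-0.07, 0.998, 0.002], [-0.005, 0.001, -1.0]]
wrist_force: [-0.2, -0.4, -2.3]
opening: 0.0525
gripper_force: 115.9
```

```bash
python3 - <<'E'
from h import *
d=np.load("w2.npz");P=d["P"]*1000; t=np.radians(3.9)
X=P[...,0]-OY[0];Y=P[...,1]-OY[1]; bx=X*np.cos(t)+Y*np.sin(t); by=-X*np.sin(t)+Y*np.cos(t); z=P[...,2]-14
for x0,x1 in((2,9),(22,27)):
    k=(bx>x0)&(bx<x1); print(x0,[(c,round(float(np.nanmedian(z[k&(abs(by-c)<=1)])),0)) if (k&(abs(by-c)<=1)).any() else None for c in list(range(-52,-12,2))+list(range(12,54,2))])
k=(bx>40)&(bx<70);print("green",[(c,round(float(np.nanmedian(z[k&(abs(by-112-c)<=1)])),0)) for c in list(range(-52,-12,2))+list(range(12,54,2)) if (k&(abs(by-112-c)<=1)).any()])
s=ctrl.observe();w=cam("wrist");inhand(cloud(w),w["img"],np.array(s["orientation"]),s["position"],"yellow")
bay(OY,-39,69,n=3)
E
```

```text
2 [(-52, 1.0), (-50, 1.0), (-48, 1.0), (-46, 23.0), (-44, 23.0), (-42, 23.0), (-40, 13.0), (-38, 14.0), (-36, 13.0), (-34, 13.0), (-32, 14.0), (-30, 13.0), (-28, 13.0), (-26, 13.0), (-24, 13.0), (-22, 8.0), (-20, 1.0), (-18, 2.0), (-16, 4.0), (-14, 3.0), (12, 11.0), (14, 3.0), (16, 3.0), (18, 3.0), (20, 3.0), (22, 2.0), (24, 2.0), (26, 11.0), (28, 13.0), (30, 13.0), (32, 12.0), (34, 13.0), (36, 14.0), (38, 13.0), (40, 13.0), (42, 14.0), (44, 13.0), (46, 23.0), (48, 24.0), None, (52, 1.0)]
22 [(-52, 0.0), (-50, 1.0), (-48, 1.0), (-46, 2.0), None, None, (-40, 27.0), (-38, 28.0), (-36, 28.0), (-34, 28.0), (-32, 27.0), (-30, 27.0), (-28, 13.0), (-26, 12.0), (-24, 13.0), (-22, 7.0), (-20, 1.0), (-18, 3.0), (-16, 3.0), (-14, 3.0), (12, 11.0), (14, 4.0), (16, 3.0), (18, 3.0), (20, 2.0), (22, 2.0), (24, 1.0), (26, 14.0), (28, 13.0), (30, 13.0), (32, 13.0), (34, 27.0), (36, 27.0), (38, 28.0), (40, 28.0), (42, 27.0), (44, 27.0), None, (48, 2.0), (50, 1.0), (52, 1.0)]
green [(-52, 301.0), (-50, 299.0), (-48, 299.0), (-46, 302.0), (-44, 302.0), (-42, 304.0), (-38, 28.0), (-36, 27.0), (-34, 27.0), (-32, 28.0), (-30, 28.0), (-26, 13.0), (-24, 13.0), (-22, 13.0), (-20, 9.0), (-18, 3.0), (-16, 3.0), (-14, 3.0), (12, 11.0), (14, 11.0), (16, 4.0), (18, 3.0), (20, 3.0), (22, 3.0), (24, 1.0), (26, 7.0), (28, 13.0), (30, 13.0), (32, 13.0), (34, 26.0), (36, 15.0), (38, 27.0), (40, 28.0), (42, 28.0), (44, 28.0), (46, 27.0)]
n 4403 z med 32.84845968260435
edges y -34.10529839665313 37.246543256834066 trailing x 59.01748446530374
skew deg 0.30572442172151126 31.663526929226542
from [572.6  25.6 110.7] yaw 4.02 dist 41.9 dturn -0.1 step 14.0 -0.04
-0.0026,0.0003,0.0278,0.0007,0.3,-0.0026,0.0003,0.0278,0.0007,0.3,-0.0026,0.0003,0.0278,0.0007,0.3
```

The lips put the yellow bay axis 1 mm further to +y, and the x origin is confirmed. I'll press with the 110 N grip, then check the pitch before sliding.

```bash
python3 - <<'E'
from h import *
bay(OY,-37,69.5,n=4,by=1.0)
E
```

```text
from [572.6  25.6 110.7] yaw 4.02 dist 41.6 dturn -0.1 step 10.4 -0.03
-0.0029,0.0007,0.0206,0.0005,0.3,-0.0029,0.0007,0.0206,0.0005,0.3,-0.0029,0.0007,0.0206,0.0005,0.3,-0.0029,0.0007,0.0206,0.0005,0.3
```

Call:
send_rows(series=[-0.006, 0.0015, 0.022, 0.001, 0.3, -0.006, 0.0015, 0.022, 0, 0.3, 0, 0, 0.015, 0, 0.3, 0, 0, 0.01, 0, 0.3, 0, 0, 0.009, 0, 0.3, 0, 0, 0.003, 0, 0.3, 0, 0, 0, 0, 0.3])

```text
t: 11.4
position: [0.5767, 0.0244, 0.0694]
orientation: [[-0.998, -0.064, -0.001], [-0.064, 0.998, -0.0], [0.001, 0.0, -1.0]]
wrist_force: [-1.6, -1.0, -0.0]
opening: 0.0521
gripper_force: 115.9
```

```bash
python3 - <<'E'
from h import *
bay(OY,-37,69.5,n=4,by=1.0)
s=ctrl.observe(); print(s["t"],np.round(s["wrist_force"],2),np.round(s["moment"],3));w=cam("wrist");inhand(cloud(w),w["img"],np.array(s["orientation"]),s["position"],"yellow")
E
```

```text
from [576.7  24.4  69.4] yaw 3.69 dist 3.4 dturn 0.2 step 0.8 0.05
-0.0009,0.0014,-0,-0.0009,0.3,-0.0009,0.0014,-0,-0.0009,0.3,-0.0009,0.0014,-0,-0.0009,0.3,-0.0009,0.0014,-0,-0.0009,0.3
11.4 [-1.58 -0.98 -0.03] [-0.135  0.165  0.024]
n 4431 z med 32.87662605357918
edges y -34.18222223633644 37.39455684464628 trailing x 59.017690309498704
skew deg 0.19589442434083915 31.837725411778184
```

The carrier stayed level with about 2.4 N from the latch. I'll correct 3 mm in y and start the slide.

Call:
send_rows(series=[0, 0.0056, 0, -0.003, 0.3, -0.01, 0, 0, 0, 0.3, -0.02, 0, 0, 0, 0.3, -0.02, 0, 0, 0, 0.3, -0.02, 0, 0, 0, 0.3, 0, 0, 0, 0, 0.3, 0, 0, 0, 0, 0.3])

```text
t: 12.03
position: [0.6132, 0.0303, 0.0703]
orientation: [[-0.998, -0.069, 0.002], [-0.069, 0.998, -0.0], [-0.002, -0.0, -1.0]]
wrist_force: [1.1, 0.3, -0.4]
opening: 0.053
gripper_force: 116.0
```

```bash
python3 - <<'E'
from h import *
bay(OY,59,69.2,n=6,by=1.0)
s=ctrl.observe(); print(s["t"],np.round(s["wrist_force"],2),np.round(s["moment"],3));w=cam("wrist");inhand(cloud(w),w["img"],np.array(s["orientation"]),s["position"],"yellow")
E
```

```text
from [613.2  30.3  70.3] yaw 3.94 dist 61.0 dturn -0.0 step 10.2 -0.01
-0.0203,-0.0002,0.0004,0.0001,0.3,-0.0203,-0.0002,0.0004,0.0001,0.3,-0.0203,-0.0002,0.0004,0.0001,0.3,-0.0203,-0.0002,0.0004,0.0001,0.3,-0.0203,-0.0002,0.0004,0.0001,0.3,-0.0203,-0.0002,0.0004,0.0001,0.3
12.0333 [ 1.13  0.35 -0.4 ] [ 0.024 -0.211  0.057]
n 4352 z med 32.89989333842199
edges y -34.19092815860234 37.14764253082306 trailing x 58.975723244723255
skew deg 0.4512037726217817 31.54126271250542
```

Call:
send_rows(series=[-0.02, 0, 0.001, 0, 0.3, -0.025, 0, 0, 0, 0.3, -0.025, 0, 0, 0, 0.3, -0.025, 0, 0, 0, 0.3, -0.018, 0, 0, 0, 0.3, -0.01, 0, 0, 0, 0.3, 0, 0, 0, 0, 0.3, 0, 0, 0, 0, 0.3])

```text
t: 12.75
position: [0.6723, 0.0344, 0.0686]
orientation: [[-0.998, -0.068, -0.002], [-0.068, 0.998, 0.0], [0.002, 0.0, -1.0]]
wrist_force: [-0.5, 0.1, -3.2]
opening: 0.0524
gripper_force: 116.1
```

```bash
python3 - <<'E'
from h import *
bay(OY,59,69.2,n=6,by=1.0)
s=ctrl.observe(); print(s["t"],np.round(s["wrist_force"],2),np.round(s["moment"],3));w=cam("wrist");inhand(cloud(w),w["img"],np.array(s["orientation"]),s["position"],"yellow")
E
```

```text
from [672.3  34.4  68.6] yaw 3.92 dist 2.0 dturn -0.0 step 0.3 -0.0
-0.0006,-0.0002,-0.0002,0.0001,0.3,-0.0006,-0.0002,-0.0002,0.0001,0.3,-0.0006,-0.0002,-0.0002,0.0001,0.3,-0.0006,-0.0002,-0.0002,0.0001,0.3,-0.0006,-0.0002,-0.0002,0.0001,0.3,-0.0006,-0.0002,-0.0002,0.0001,0.3
12.75 [-0.53  0.05 -3.24] [0.004 0.195 0.   ]
n 5536 z med 32.86625411047439
edges y -33.766403605985104 36.79325346521271 trailing x 79.40886431855048
skew deg 0.6251561155983842 33.56768560130804
```

Fz has dropped to the bare weight, so the latch has probably snapped. I'll push on until the stop is felt.

Call:
send_rows(series=[-0.004, 0, 0, 0, 0.3, -0.003, 0, 0, 0, 0.3, -0.003, 0, 0, 0, 0.3, 0, 0, 0, 0, 0.3, 0, 0, 0, 0, 0.3])

```text
t: 13.22
position: [0.6729, 0.0345, 0.0686]
orientation: [[-0.998, -0.069, -0.011], [-0.069, 0.998, -0.0], [0.011, 0.0, -1.0]]
wrist_force: [-14.3, -2.9, 5.1]
opening: 0.0526
gripper_force: 116.9
```

It is against the back stop at 14 N. I'll release, rise and check.

Call:
send_rows(series=[0.003, 0, 0, 0, 0.3, 0, 0, 0, 0, 1, 0, 0, 0, 0, 1, 0, 0, 0, 0, 1, 0, 0, -0.04, 0, 1, 0, 0, -0.08, 0, 1, 0, 0, -0.08, 0, 1, 0, 0, -0.04, 0, 1])

```text
t: 13.88
position: [0.6793, 0.0344, 0.1954]
orientation: [[-0.998, -0.068, 0.009], [-0.068, 0.998, -0.001], [-0.009, -0.001, -1.0]]
wrist_force: [1.4, -0.2, 0.8]
opening: 0.0852
gripper_force: 0.0
```

Call:
send_rows(series=[0.02, 0, -0.02, 0, 1, 0, 0, 0, 0, 1, 0, 0, 0, 0, 1])

```text
t: 14.13
position: [0.666, 0.0339, 0.1989]
orientation: [[-0.998, -0.068, -0.0], [-0.068, 0.998, 0.0], [0.0, 0.0, -1.0]]
wrist_force: [0.1, -0.1, -1.3]
opening: 0.0854
gripper_force: 0.0
```

```bash
python3 - <<'E'
from h import *
s=ctrl.observe();print(s["t"],np.round(s["position"],4))
w=cam("wrist");P=cloud(w)*1000; t=np.radians(3.9)
X=P[...,0]-OY[0];Y=P[...,1]-OY[1]; bx=X*np.cos(t)+Y*np.sin(t); by=-X*np.sin(t)+Y*np.cos(t); z=P[...,2]-14
m=colmask(w,"yellow")
for nm,o in(("Y",0),("G",112)):
    k=(abs(by-o-1.5)<10)&(bx>-45)&(bx<14)
    print(nm,[(c,round(float(np.nanmedian(z[k&(abs(bx-c)<=1)])),1)) for c in range(-36,12,2) if (k&(abs(bx-c)<=1)).any()])
k=m&(bx>-6)&(abs(by)<40)&(z<40)&(z>10)
print("plate edges bx",np.percentile(bx[k],[1,99]),np.percentile(by[k],[1,99]),np.median(z[k]))
save({"img":np.hstack([cv2.resize(w["img"][60:260,150:370],None,fx=1.8,fy=1.8,interpolation=2)])},"p9.png")
E
```

```text
14.1333 [0.666  0.0339 0.1989]
Y [(-36, -12.8), (-34, 13.0), (-32, 14.1), (-30, 14.0), (-28, 14.0), (-26, 14.0), (-24, 14.1), (-22, 14.3), (-20, 14.1), (-18, 13.9), (-16, 14.1), (-14, 14.1), (-12, 13.5), (-10, 20.9), (-8, 21.2), (-6, 21.2), (-4, 15.8), (-2, 18.8), (0, 26.9), (2, 27.0), (4, 21.0), (6, 21.2), (8, 22.2), (10, 64.2)]
G [(-36, -13.1), (-34, 14.0), (-32, 14.4), (-30, 14.2), (-28, 14.3), (-26, 14.4), (-24, 14.2), (-22, 14.1), (-20, 14.1), (-18, 14.2), (-16, 14.2), (-14, 13.9), (-12, 20.9), (-10, 21.4), (-8, 20.7), (-6, 20.9), (-4, 11.1), (-2, 11.4), (0, 11.3), (2, 11.7), (4, 11.2), (6, 11.3), (8, 11.2), (10, 11.3)]
plate edges bx [-1.81304903 97.59374919] [-29.81782976  35.84196346] 21.215089587445267
```

View pics/p9.png

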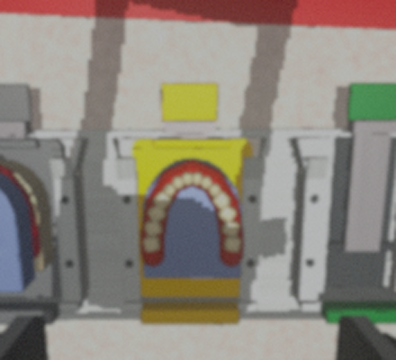

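The picture shows the yellow carrier home in its bay with the nose up behind it at (190,127). The measured nose top is z=21, the same as the untouched green latch. Now the green one.

```bash
sed -i 's/"green":(45,75)/"green":(45,80)/; s/\[...,1\]>110)/[...,1]>100)/' h.py; python3 - <<'E'
from h import *
rows(445,15,190,-26,7)
E
```

```text
from [665.6  34.  197.6] yaw 3.91 dist 221.5 dturn -29.9 step 31.6 -4.27
0.0632,-0.0011,0.0022,0.0712,1,0.063,-0.0058,0.0022,0.0712,1,0.0624,-0.0105,0.0022,0.0712,1,0.0614,-0.0151,0.0022,0.0712,1,0.0601,-0.0197,0.0022,0.0712,1,0.0585,-0.0241,0.0022,0.0712,1,0.0565,-0.0284,0.0022,0.0712,1
```

Call:
send_rows(series=[0.063, -0.001, 0.002, 0.071, 1, 0.063, -0.006, 0.002, 0.071, 1, 0.062, -0.01, 0.002, 0.071, 1, 0.061, -0.015, 0.002, 0.071, 1, 0.06, -0.02, 0.002, 0.071, 1, 0.058, -0.024, 0.002, 0.071, 1, 0.056, -0.028, 0.002, 0.071, 1, 0, 0, 0, 0, 1])

```text
t: 14.85
position: [0.4397, 0.0159, 0.189]
orientation: [[-0.898, 0.44, -0.011], [0.44, 0.898, 0.002], [0.01, -0.003, -1.0]]
wrist_force: [-0.6, 1.0, -0.1]
opening: 0.0854
gripper_force: 0.0
```

Call:
send_rows(series=[0, 0, 0, 0, 1])

```text
t: 14.93
position: [0.445, 0.0151, 0.1906]
orientation: [[-0.899, 0.437, -0.004], [0.437, 0.899, 0.001], [0.004, -0.001, -1.0]]
wrist_force: [1.0, 0.5, 0.1]
opening: 0.0855
gripper_force: 0.0
```

```bash
python3 - <<'E'
from h import *
n=(.457,.009)
w=cam("wrist");P=cloud(w)
h=cv2.cvtColor(w["img"],cv2.COLOR_RGB2HSV).astype(int)
m=colmask(w,"green")&(np.hypot(P[...,0]-n[0],P[...,1]-n[1])<.09)
k,l,st,ce=cv2.connectedComponentsWithStats(m.astype(np.uint8))
for i in range(1,k):
    if st[i,4]>100: r=shape(P,l==i,-.005,.02,n,.09);print(st[i],r)
i=1+np.argmax(st[1:,4]); r=shape(P,l==i,-.005,.02,n,.09)
print(shape(P,np.ones((384,512),bool),.04,.054,n,.06))
t=np.radians(r[2]); g=(r[0][0]+9*np.cos(t),r[0][1]+9*np.sin(t)); print(g)
rows(g[0],g[1],40,r[2],5)
E
```

```text
[228 150  48  50 719] (array([434.3,  15.6]), array([58.6, 54.3]), -24.59, 719, np.float64(9.3))
[230 213  56  17 375] (array([490.9,  -4.4]), array([68.5, 20. ]), 61.03, 375, np.float64(8.9))
(array([448.3,  17.7]), array([64.7, 54.5]), -27.03, 1412, np.float64(49.0))
(np.float64(442.4837787491236), np.float64(11.854901151452289))
from [446.7  14.9 191.1] yaw -25.89 dist 151.2 dturn 1.3 step 30.2 0.26
0.001,-0.0018,0.0605,-0.0043,1,0.001,-0.0018,0.0605,-0.0043,1,0.001,-0.0018,0.0605,-0.0043,1,0.001,-0.0018,0.0605,-0.0043,1,0.001,-0.0018,0.0605,-0.0043,1
```

```bash
python3 - <<'E'
from h import *
n=(.456,.0135)
w=cam("wrist");P=cloud(w)
h=cv2.cvtColor(w["img"],cv2.COLOR_RGB2HSV).astype(int)
m=(h[...,0]>=45)&(h[...,0]<=85)&(h[...,1]>90)&(np.hypot(P[...,0]-n[0],P[...,1]-n[1])<.072)
m=cv2.morphologyEx(m.astype(np.uint8),cv2.MORPH_OPEN,np.ones((3,3)))>0
r=shape(P,m,-.005,.02,n,.09);print(r)
print(shape(P,np.ones((384,512),bool),.04,.054,n,.06))
t=np.radians(r[2]); g=(r[0][0]+9*np.cos(t),r[0][1]+9*np.sin(t)); print(g)
rows(g[0],g[1],40,-26.7,5)
E
```

```text
(array([454.8,  12.6]), array([98.4, 66.9]), -25.19, 1084, np.float64(9.2))
(array([448.6,  17.3]), array([65.2, 54.3]), -26.48, 1435, np.float64(49.0))
(np.float64(462.94411216070625), np.float64(8.769407733282433))
from [447.7  14.8 191.5] yaw -25.88 dist 152.4 dturn -0.8 step 30.5 -0.16
-0.0065,0.0005,0.0606,0.0027,1,-0.0065,0.0005,0.0606,0.0027,1,-0.0065,0.0005,0.0606,0.0027,1,-0.0065,0.0006,0.0606,0.0027,1,-0.0065,0.0006,0.0606,0.0027,1
```

Call:
send_rows(series=[-0.017, 0.002, 0.07, 0.004, 1, -0.017, 0.002, 0.07, 0.004, 1, 0, 0, 0.07, 0, 1, 0, 0, 0.06, 0, 1, 0, 0, 0.033, 0, 1, 0, 0, 0, 0, 1, 0, 0, 0, 0, 1, 0, 0, 0, 0, 0.3], newtons=110)

```text
t: 15.7
position: [0.4649, 0.009, 0.0413]
orientation: [[-0.896, 0.444, 0.001], [0.444, 0.896, -0.0], [-0.001, 0.0, -1.0]]
wrist_force: [0.3, -0.4, -0.3]
opening: 0.0755
gripper_force: 0.0
```

Call:
send_rows(series=[0, 0, 0, 0, 0.3, 0, 0, 0, 0, 0.3, 0, 0, 0, 0, 0.3, 0, 0, 0, 0, 0.3, 0, 0, 0, 0, 0.3])

```text
t: 16.12
position: [0.465, 0.0089, 0.0428]
orientation: [[-0.896, 0.444, 0.004], [0.444, 0.896, -0.001], [-0.004, 0.001, -1.0]]
wrist_force: [0.1, 0.6, 5.9]
opening: 0.0521
gripper_force: 115.0
```

```bash
echo 'OG=(607.7,140.6)' >> h.py; python3 - <<'E'
from h import *
bay(OG,-36,115,n=6,by=1.4,st=(465,8.9,106,-26.4))
E
```

```text
from [465.    8.9 106. ] yaw -26.4 dist 168.9 dturn 30.3 step 28.2 5.05
-0.0125,0.0548,-0.003,-0.0842,0.3,-0.0173,0.0535,-0.003,-0.0842,0.3,-0.0219,0.0518,-0.003,-0.0842,0.3,-0.0264,0.0497,-0.003,-0.0842,0.3,-0.0307,0.0471,-0.003,-0.0842,0.3,-0.0347,0.0443,-0.003,-0.0842,0.3
```

Call:
send_rows(series=[0, 0, -0.04, 0, 0.3, 0, 0, -0.06, 0, 0.3, -0.012, 0.055, -0.04, -0.084, 0.3, -0.017, 0.054, -0.003, -0.084, 0.3, -0.022, 0.052, 0, -0.084, 0.3, -0.026, 0.05, 0, -0.084, 0.3, -0.031, 0.047, 0, -0.084, 0.3, -0.035, 0.044, 0, -0.084, 0.3])

```text
t: 16.78
position: [0.571, 0.1416, 0.1133]
orientation: [[-0.997, -0.072, 0.001], [-0.072, 0.997, 0.0], [-0.001, -0.0, -1.0]]
wrist_force: [0.6, 0.1, -2.3]
opening: 0.0527
gripper_force: 116.2
```

Call:
send_rows(series=[0, 0, 0, 0, 0.3, 0, 0, 0, 0, 0.3, 0, 0, 0, 0, 0.3])

```text
t: 17.03
position: [0.5696, 0.1402, 0.1124]
orientation: [[-0.998, -0.067, -0.001], [-0.067, 0.998, -0.0], [0.001, -0.0, -1.0]]
wrist_force: [-0.9, -0.0, -3.6]
opening: 0.0524
gripper_force: 116.4
```

```bash
cat > chk.py <<'E'
from h import *
import sys
bx,z=float(sys.argv[1]),float(sys.argv[2])
bay(OG,bx,z,n=1,by=1.4)
s=ctrl.observe(); print(s["t"],np.abs(s["qvel"]).max().round(1),np.round(s["wrist_force"],2));w=cam("wrist");inhand(cloud(w),w["img"],np.array(s["orientation"]),s["position"],"green",90)
E
python3 chk.py -36 70
```

```text
from [569.6 140.2 112.4] yaw 3.84 dist 42.5 dturn 0.1 step 42.5 0.06
-0.0042,-0.0017,0.0849,-0.001,0.3
17.0333 1.1 [-0.88 -0.   -3.63]
n 3864 z med 33.631014888175045
edges y -34.54140116449055 35.18325076754599 trailing x 59.20311268089378
skew deg -10.447328764831354 32.674982234648816
```

Call:
send_rows(series=[-0.004, -0.002, 0.022, -0.001, 0.3, 0, 0, 0.022, 0, 0.3, 0, 0, 0.015, 0, 0.3, 0, 0, 0.013, 0, 0.3, 0, 0, 0.01, 0, 0.3, 0, 0, 0.002, 0, 0.3, 0, 0, 0, 0, 0.3, 0, 0, 0, 0, 0.3])

```text
t: 17.75
position: [0.5724, 0.1395, 0.0705]
orientation: [[-0.998, -0.068, 0.0], [-0.068, 0.998, -0.0], [-0.0, -0.0, -1.0]]
wrist_force: [-1.6, -0.4, -1.6]
opening: 0.052
gripper_force: 116.9
```

```bash
python3 chk.py -36 70
```

```text
from [572.4 139.5  70.5] yaw 3.91 dist 0.9 dturn -0.0 step 0.9 -0.01
0.0014,0.0003,0.0011,0.0002,0.3
17.75 0.4 [-1.59 -0.42 -1.58]
n 3945 z med 33.603563401600525
edges y -34.46657737561663 35.346570410113486 trailing x 59.196385092426965
skew deg -4.7556633025183634 32.57159148409727
```

Still level with the latch pressed. Now the slide.

Call:
send_rows(series=[-0.01, 0, 0.001, 0, 0.3, -0.02, 0, 0, 0, 0.3, -0.02, 0, 0, 0, 0.3, -0.02, 0, 0, 0, 0.3, 0, 0, 0, 0, 0.3, 0, 0, 0, 0, 0.3])

```text
t: 18.3
position: [0.6086, 0.142, 0.0703]
orientation: [[-0.998, -0.068, 0.003], [-0.068, 0.998, 0.0], [-0.003, 0.0, -1.0]]
wrist_force: [1.0, 0.7, -0.1]
opening: 0.052
gripper_force: 116.6
```

```bash
python3 chk.py 59 69.5
```

```text
from [608.6 142.   70.3] yaw 3.92 dist 58.0 dturn -0.0 step 58.0 -0.02
-0.1159,0.0001,0.0016,0.0003,0.3
18.3 1.5 [ 1.04  0.71 -0.12]
n 3859 z med 33.65441158018253
edges y -34.2744047894704 35.13145721120111 trailing x 59.18597221407009
skew deg 1.5897177274650758 29.85128363541662
```

Call:
send_rows(series=[-0.02, 0, 0.001, 0, 0.3, -0.025, 0, 0, 0, 0.3, -0.025, 0, 0, 0, 0.3, -0.022, 0, 0.001, 0, 0.3, -0.015, 0, 0, 0, 0.3, -0.008, 0, 0, 0, 0.3, 0, 0, 0, 0, 0.3, 0, 0, 0, 0, 0.3])

```text
t: 19.02
position: [0.6646, 0.1458, 0.0689]
orientation: [[-0.998, -0.068, 0.001], [-0.068, 0.998, 0.0], [-0.001, 0.0, -1.0]]
wrist_force: [-0.4, -1.1, -0.3]
opening: 0.052
gripper_force: 116.9
```

Call:
send_rows(series=[-0.004, 0, 0, 0, 0.3, -0.004, 0, 0, 0, 0.3, 0, 0, 0, 0, 0.3, 0, 0, 0, 0, 0.3])

```text
t: 19.35
position: [0.665, 0.1458, 0.0691]
orientation: [[-0.998, -0.068, -0.007], [-0.068, 0.998, -0.001], [0.007, -0.0, -1.0]]
wrist_force: [-10.9, -2.0, 8.6]
opening: 0.0525
gripper_force: 118.2
```

Call:
send_rows(series=[-0.005, 0, -0.001, 0, 0.3, 0, 0, 0, 0, 0.3, 0, 0, 0, 0, 0.3])

```text
t: 19.6
position: [0.6653, 0.1459, 0.0693]
orientation: [[-0.998, -0.068, -0.012], [-0.068, 0.998, -0.001], [0.012, -0.0, -1.0]]
wrist_force: [-17.9, -2.9, 12.8]
opening: 0.0522
gripper_force: 118.3
```

```bash
cat > nose.py <<'E'
from h import *
s=ctrl.observe();print(s["t"],np.round(s["position"],4),np.round(s["wrist_force"],1))
w=cam("wrist");P=cloud(w)*1000; t=np.radians(3.9)
X=P[...,0]-OY[0];Y=P[...,1]-OY[1]; bx=X*np.cos(t)+Y*np.sin(t); by=-X*np.sin(t)+Y*np.cos(t); z=P[...,2]-14
for nm,o in(("Y",0),("G",112)):
    k=(abs(by-o-1.5)<10)&(bx>-45)&(bx<14)
    print(nm,[(c,round(float(np.nanmedian(z[k&(abs(bx-c)<=1)])),1)) for c in range(-36,12,2) if (k&(abs(bx-c)<=1)).any()])
E
python3 nose.py
```

```text
19.6 [0.6653 0.1459 0.0693] [-17.9  -2.9  12.8]
Y [(-36, -13.0), (-34, 12.1), (-32, 13.7), (-30, 13.9), (-28, 13.9), (-26, 13.9), (-24, 13.9), (-22, 13.7), (-20, 13.9), (-18, 13.9), (-16, 14.0), (-14, 13.7), (-12, 14.1), (-10, 20.9), (-8, 21.0), (-6, 21.1), (-4, 11.5), (-2, 12.2), (0, 26.9), (2, 27.0), (4, 21.3), (6, 21.0), (8, 61.5), (10, 47.5)]
G [(-34, 13.7), (-32, 14.0), (-30, 14.1), (-28, 14.2), (-26, 14.0), (-24, 14.1), (-22, 14.1), (-20, 14.1), (-18, 13.9), (-16, 14.1), (-14, 14.1), (-12, 20.8), (-10, 21.0), (-8, 21.0), (-6, 21.1), (-4, 11.3), (-2, 26.7), (0, 28.3), (2, 28.1), (4, 22.5), (6, 22.1), (8, 22.9), (10, 48.3)]
```

The green nose is up at z=21 behind the trailing end, and the back stop is felt. I'll release and retreat.

Call:
send_rows(series=[0.005, 0, 0, 0, 0.3, 0, 0, 0, 0, 1, 0, 0, 0, 0, 1, 0, 0, 0, 0, 1, 0, 0, -0.04, 0, 1, 0, 0, -0.08, 0, 1, 0, 0, -0.08, 0, 1, 0.02, 0, -0.06, 0, 1])

```text
t: 20.32
position: [0.661, 0.1453, 0.2025]
orientation: [[-0.998, -0.068, 0.005], [-0.068, 0.998, 0.0], [-0.005, -0.0, -1.0]]
wrist_force: [1.2, -0.2, 0.6]
opening: 0.0859
gripper_force: 0.0
```

Call:
send_rows(series=[0, 0, 0, 0, 1, 0, 0, 0, 0, 1, 0, 0, 0, 0, 1])

```text
t: 20.57
position: [0.6586, 0.1454, 0.199]
orientation: [[-0.998, -0.068, 0.0], [-0.068, 0.998, 0.0], [-0.0, -0.0, -1.0]]
wrist_force: [0.2, -0.6, -0.3]
opening: 0.0856
gripper_force: 0.0
```

```bash
python3 nose.py; python3 - <<'E'
from h import *
w=cam("wrist");a=cam("top")
Q=np.hstack([cv2.resize(w["img"][60:280,60:420],(450,275)),cv2.resize(a["img"][85:300,60:345],(350,264))[:264]]) if False else None
A=cv2.resize(w["img"][50:270,60:420],(430,263));B=cv2.resize(a["img"][85:290,60:345],(366,263))
save({"img":np.hstack([A,B])},"last.png")
E
```

```text
20.5667 [0.6586 0.1454 0.199 ] [ 0.2 -0.6 -0.3]
Y [(-36, -13.0), (-34, 12.6), (-32, 13.9), (-30, 13.8), (-28, 14.3), (-26, 14.0), (-24, 14.0), (-22, 14.0), (-20, 14.0), (-18, 14.1), (-16, 14.0), (-14, 13.9), (-12, 17.4), (-10, 21.0), (-8, 20.7), (-6, 21.2), (-4, 11.2), (-2, 11.9), (0, 27.1), (2, 27.0), (4, 21.4), (6, 21.1), (8, 21.5), (10, 50.1)]
G [(-36, -12.5), (-34, 14.0), (-32, 14.1), (-30, 14.3), (-28, 14.1), (-26, 14.0), (-24, 14.4), (-22, 14.2), (-20, 14.3), (-18, 14.2), (-16, 14.0), (-14, 14.0), (-12, 17.5), (-10, 20.8), (-8, 21.1), (-6, 21.3), (-4, 11.6), (-2, 17.0), (0, 27.0), (2, 26.7), (4, 20.9), (6, 21.0), (8, 22.6), (10, 58.3)]
```

View pics/last.png

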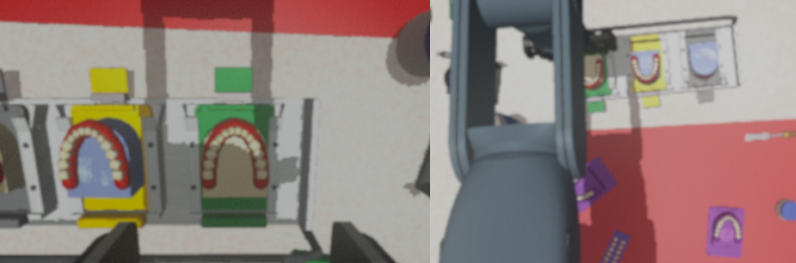

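The last picture shows both carriers home in the bays of their own colour, yellow at (100,165) and green at (234,165). Their front teeth face out, both latches are up, and the rest of the bench is undisturbed.

```bash
python3 -c "
from rig import ctrl; print(ctrl.sign_off())"
```

```text
the job is handed in; nothing more can be done
None
```

Both carriers are fully home in the bays of their own colour, front teeth facing out and latches up behind them; the yellow one tipped about 16° in the grip at its first latch press, so I set it down flat and regripped it before sliding it in, and the job is handed in at about 21 s.

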